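# Click the rack's sliding stop into the red clip

## Robot

A 6-joint arm with a two-finger parallel gripper is mounted at the origin on a cart in front of the work surface, level with it; the furniture and walls round the work are solid. World frame = base frame: x ahead of the robot, y to its left, z up, the work surface at z = 0. Lengths are in mm, angles in rad, forces in N, time in s.
With the tool pointing down it reaches from about 350 to 775 mm from the base axis. Payload 7.3 kg.
Tool frame: the origin (TCP) lies at the very end of the fingers, on their centre line; the grasp point (between the pads) lies bot.grip_point_offset behind it (bot.grip_point_offset is the distance from the TCP to the grasp point, in mm); z points along the fingers, y is the line along which they close (so a half turn about z gives the same grasp; the last joint's range is limited). The gripper opens to 92 mm and grips with 3 to 60 N. Pads are 19 mm wide; open, the fingers measure 130 mm over their backs; the gripper's body (75 mm by 190 mm) begins 47 mm behind the grasp point.
Start: joints at [-1.285, 0.342, 1.524, -0, 1.275, -0.146], TCP at [219.74, -476.822, 226.741] pointing down, gripper open.
Joint ranges: [-2.53, 2.53], [-0.77, 2.02], [0.04, 2.7], [-1, 4.14], [0.28, 2.66], [-3.11, 3.11]. Speed limits (rad/s): [2.57, 2.57, 3.14, 3.14, 3.14, 3.14].

## Interface

Orientations are given as [roll, pitch, yaw] about the fixed x, y, z axes, in that order (R = Rz(yaw) Ry(pitch) Rx(roll)).
In Python, from plant import bot gives the robot as it stands. The module is installed in compiled form; this text tells all that it offers.
- The arm moves only by the tool carry_out, never from a script. Its argument "plan" is a list of rows, each an object of numbers: "tx", "ty", "tz": the shift along the world's x, y, z in mm; "rx", "ry", "rz": the turn, a rotation vector about the world's x, y, z in rad. A call has 1 to 12 rows; each row shifts and turns the commanded pose from where the row before left it; what a row does not reach is not made up. A row lasts 1/10 s, in which the tool goes at most 50 mm and 8.59 degrees, less where a joint would pass 70% of its speed; a pose out of reach is approached as far as the arm can. A call with a gripper value outside its range is refused whole. "gripper" is the closure, from 0 (fully open) to 1 (shut), set as the call begins (left out, the last holds). The fingers move at their own pace and stop on an object; the grip force is fixed at half the most. Time passes only in rows, so rows that do not move let the fingers close. It gives the time, the measured TCP pose, the force, the opening and the grip force at its end, in the units of the state.
- bot.get_obs(): the state, without advancing time (a new reading comes with each control period).
- bot.capture(name): name is "scene" or "side" or "wrist"; returns the picture (480x640x3 uint8, red, green, blue); there is no depth.
- bot.camera_model(name): a dict with "camera_matrix" (3x3 intrinsics, pixels), "dist" ([k1, k2, p1, p2, k3] as OpenCV has them; the pictures are not rectified), "R" (3x3) and "t" (3): a world point X has camera coordinates R X + t. Camera axes: x right, y down, z forward; pixel columns grow to the right and rows downward; lengths in mm; the calibration is good to about 2 mm. A picture is of the moment at which its call begins: read the wrist's pose just before it. camera_model takes no time and is no camera call; for the wrist camera it gives the pose at the moment of the call.
- bot.close_job(): hands the job in; it is judged then, once.
The state is a dict: "time": time; "joint_positions": joint angles; "dq": joint speeds; "tau": joint torques, N m; "tool_pos": TCP position; "tcp_rot": TCP orientation; "contact_force": force on the tool from outside, world axes, zero at the start; "moment": the same for the moment, N m; "grip_width": finger opening in mm; "finger_force": force on a finger pad.
Only numpy, scipy, OpenCV 4.12 (cv2) and the standard library are available. Lean on these libraries where they do the work, as an engineer would, in place of code of your own. Each camera call takes 0.05 s, during which the arm holds its last target. There are 200 camera calls.

## Task

Push the black sliding stop of the jar rack along its rail, towards the containers standing in the rack, until its roller rides over the first, lower ridge of the red clip and drops into the notch, and leave it resting there with the three containers still standing in the rack. Only push the stop's upright tab: do not grip it, do not touch or lift the containers yourself (the stop may nudge them along), and leave everything else on the worktop where it is.

Things in the scene. Friction and masses are not known exactly. Their poses are not given: they have to be found in the camera images.
- rack: fixed low wooden tray, 106 (x) by 395 (y) mm. Origin on the worktop under it; x to its back wall (45 mm high), y along the rail to its closed end (wall 55 mm high, inner face y = 162 mm; open end y = -225 mm). Trough for containers: x -28 to 40 mm, floor 10 mm up, front lip 20 mm high. In front of it an aluminium rail, 14 mm wide, top 20 mm up, at x = -48 mm. Yaw varies by 0.25 rad either way.
- red_clip: red plastic clip fixed on the rail, each time elsewhere (rack y -85 to -15 mm). Origin on the rail's centre line at rail-top height, at the notch; axes as the rack's. A low rounded ridge across the rail at y = -8 mm stands 5 mm above it, a taller one at y = +9 mm 7 mm; the notch is between them. A red plate 36 mm long with a 10 mm wide pointer at the notch covers the rail's front.
- end_stop (a joint): travel of the black stop along the rack's +y, m: 0 at the rail's open end, at most 0.20; starts at 0 to 0.07. Sliding takes about 1 N (a damped slide: 12 N s/m more), plus about 1 N per container pushed. Once 2 to 3 mm past the first ridge's top it goes into the notch by itself and stays there, within 2 mm of its centre; let go on a ridge's very top it stays there.
- roller_lift (a joint): lift of the stop's sprung roller (10 mm diameter, preload 7 N), m: 0 on the plain rail and in the notch, 0.0035 on the first ridge's top. Climbing the first ridge takes about 8 N more push; off the ridge it drops and pulls the stop the last 5 mm or so by itself into the notch, so the push falls to about nothing; the taller ridge beyond resists with about 14 N.
- stop_mark (a point): point under the stop's roller, on the rail's centre line at rail-top height (20 mm above the worktop), level with the white line on the stop's front. Stop: black block 26 (x) by 36 (y) mm over the rail, with a black plate across the trough, 74 mm high, its container-side face 18 mm towards +y.
- tab_top (a point): centre of the top of the stop's upright tab, 105 mm above the worktop, straight above stop_mark. The tab is a black upright plate, 28 mm (rack x) by 16 mm (rack y), free from 45 to 105 mm above the worktop; push its -y face (away from the containers). Pressing its -y and +y halves at once counts as gripping.
- tea_tin: loose food tin, 57 mm diameter, 72 mm high, standing in the trough; origin at the centre of its underside, z up. The three containers stand in any order.
- spice_bottle_b: loose small glass bottle with a cork, 48 mm diameter, 100 mm high, standing in the trough; origin at the centre of its underside
- salt_shaker: loose grey and clear salt shaker, 44 mm diameter, 90 mm high, standing in the trough; origin at the centre of its underside
- mug_a: bystander: beige mug with a handle, 100 mm high, right of the work; origin at the centre of its underside
- pinch_bowl: bystander: small white bowl, 105 mm wide, 51 mm high, front left; origin at the centre of its underside
- kitchen_timer: bystander: cream kitchen timer, 65 mm wide, 54 mm high, left; origin at the centre of its underside
Things that resemble listed ones, but are neither listed nor needed, are in the scene too. Leave any orange look-alike of the salt_shaker alone.

How it is judged (in metres and radians):
At the end, for the whole second after the job is handed in: The stop rests in the clip's notch (stop_mark within 3 mm of the clip's origin along the rail, not moving), and all three containers stand upright at rest on the trough's floor, between the stop and the closed end wall (y of stop_mark in the frame of red_clip between -0.003 and 0.003 m and velocity of joint end_stop between -0.005 and 0.005 m/s and angle between each of tea_tin, spice_bottle_b, salt_shaker's own z axis and vertical below 0.15 rad and linear speed of each of tea_tin, spice_bottle_b, salt_shaker below 0.02 m/s and y of each of tea_tin, spice_bottle_b, salt_shaker in the frame of stop_mark above 0.03 m and y of each of tea_tin, spice_bottle_b, salt_shaker in the frame of rack below 0.16 m and x of tea_tin in the frame of rack between -0.02 and 0.03 m and z of tea_tin in the frame of rack between 0.005 and 0.016 m and x of spice_bottle_b in the frame of rack between -0.02 and 0.03 m and z of spice_bottle_b in the frame of rack between 0.005 and 0.016 m and x of salt_shaker in the frame of rack between -0.02 and 0.03 m and z of salt_shaker in the frame of rack between 0.005 and 0.016 m); the robot touches nothing.
It fails at once if the tab is gripped (both halves pressed at once) (contact force between the fingers and end_stop_c3 above 1.5 N and contact force between the fingers and end_stop_c4 above 1.5 N).
It fails at once if the robot touches a container in the rack (contact force between any of the arm, the fingers and tea_tin above 1 N or contact force between any of the arm, the fingers and spice_bottle_b above 1 N or contact force between any of the arm, the fingers and salt_shaker above 1 N).
It fails at once if a container is lifted or tipped over (z of any of tea_tin, spice_bottle_b, salt_shaker in the frame of rack above 0.03 m or angle between any of tea_tin, spice_bottle_b, salt_shaker's own z axis and vertical above 0.4 rad).
It fails at once if a bystander is moved more than 2 cm (distance of any of mug_a, pinch_bowl, kitchen_timer from where it was at the start of the episode above 0.02 m).
It also fails if it takes over 48 s, if anything falls off the work surface, if the arm or the gripper's body presses on something with over 40 N, if the wrist force passes 120 N, or if a joint passes its speed limit or range.

## Working session

There is one attempt and no reset: what is moved stays moved. The work goes in short steps, Python scripts to look and compute and a tool call to move; the robot and the scene stay as the last step left them, time stands still between calls to the robot, and variables do not carry over. Pictures are saved under pics/ and viewed, at most 10 in all, crops included, and the job is handed in when it is done.

Besides the shell and the picture viewer there is one more tool, called after "Call:" by a JSON object that holds its "api" and its "payload", one argument or row to a line. carry_out: Moves the arm, as the interface text tells. Its arguments: {"type":"object","properties":{"plan":{"type":"array"},"gripper":{"type":"number"}},"required":["plan"]}

```bash
mkdir -p pics
python3 - <<'E'
from plant import bot
import cv2
for n in("scene","side"):
    cv2.imwrite(f"pics/{n}0.png",bot.capture(n)[:,:,::-1])
    m=bot.camera_model(n);print(n,m["camera_matrix"],(-m["R"].T@m["t"]))
o=bot.get_obs();print(o["time"],o["tool_pos"],o["tcp_rot"],o["grip_width"],bot.grip_point_offset)
E
```

```text
scene [[467.33470494   0.         321.63337795]
 [  0.         467.33470494 234.15149594]
 [  0.           0.           1.        ]] [-260.30471637  551.61892671 1045.83051427]
side [[474.44267638   0.         312.89029818]
 [  0.         474.44267638 240.08683496]
 [  0.           0.           1.        ]] [-643.14398696 -565.54903903  666.99690895]
0.1 [ 219.64410548 -476.43302933  226.11961368] [-3.14020312e+00 -1.97764108e-04  4.31853490e-01] 92.02980273495425 18.8
```

View pics/scene0.png

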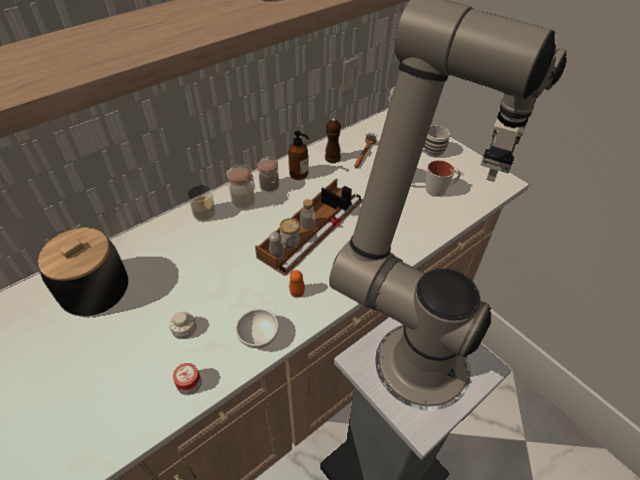

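View pics/side0.png

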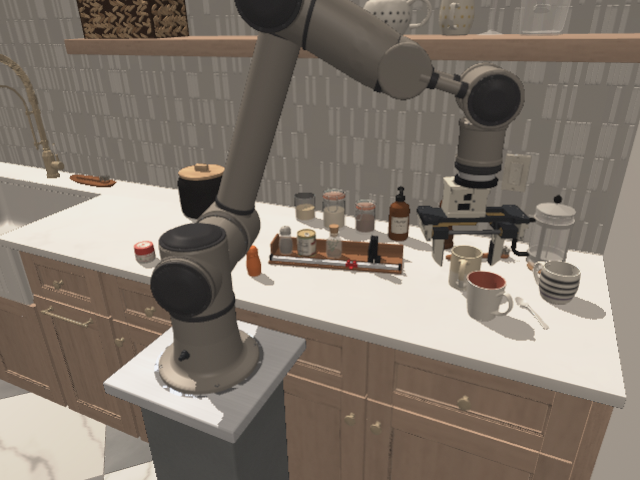

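The rack appears at scene (257–360, 185–270) and side (268–403, 225–272). The black stop is at its right (robot −y) end, around side (374,250), and the red clip is at side (351,265). The orange shaker at side (253,262) is a look-alike. I'll enlarge both views.

Run:
```python
import cv2,numpy as np
a=cv2.imread("pics/scene0.png")[175:280,250:370];b=cv2.imread("pics/side0.png")[222:280,262:412]
a=cv2.resize(a,None,fx=3,fy=3,interpolation=cv2.INTER_CUBIC);b=cv2.resize(b,None,fx=5,fy=5,interpolation=cv2.INTER_CUBIC)
c=np.zeros((a.shape[0]+b.shape[0],750,3),np.uint8)
c=np.zeros((605,750,3),np.uint8);c[:290]=b;c[290:,:360]=a
cv2.imwrite("pics/crop0.png",c[:600])
```

```text
(no output)
```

View pics/crop0.png

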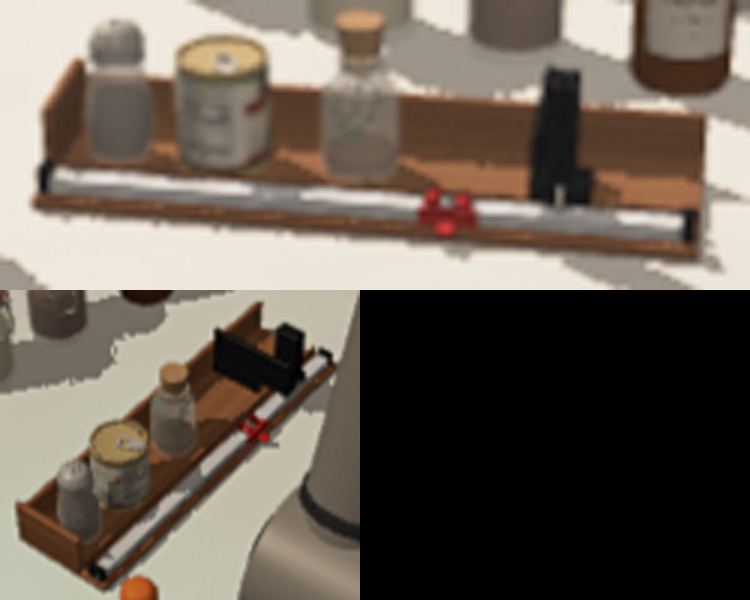

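```bash
cat > fit.py <<'E'
from plant import bot
import cv2,numpy as np
from scipy.optimize import least_squares
def proj(m,P):
    return cv2.projectPoints(np.asarray(P,float).reshape(-1,1,3),cv2.Rodrigues(m["R"])[0],m["t"],m["camera_matrix"],np.array(m["dist"]))[0].reshape(-1,2)
def world(p,L):
    c,s=np.cos(p[2]),np.sin(p[2]);L=np.asarray(L,float)
    return np.array([p[0]+c*L[0]-s*L[1],p[1]+s*L[0]+c*L[1],L[2]])
E
python3 - <<'E'
from fit import *
S=lambda u,v:(262+u/5-.4,222+v/5-.4)
C=lambda u,v:(250+u/3-.33,175+(v-290)/3-.33)
M={n:bot.camera_model(n) for n in("scene","side")}
# (cam, pix, f(p)->local)
D=[("side",S(697,258),lambda p:(-60,-225,0)),("side",S(33,207),lambda p:(-60,170,0)),("side",S(704,114),lambda p:(46,-225,45)),("side",S(82,62),lambda p:(46,170,55)),
("side",S(563,72),lambda p:(-48,p[3],105)),("side",S(560,203),lambda p:(-61,p[3],22)),("side",S(448,200),lambda p:(-48,p[4],20)),
("scene",C(262,303),lambda p:(46,-225,45)),("scene",C(107,590),lambda p:(-60,170,0)),("scene",C(18,505),lambda p:(46,170,55)),("scene",C(290,328),lambda p:(-48,p[3],105)),("scene",C(256,430),lambda p:(-48,p[4],20))]
f=lambda p:np.concatenate([proj(M[n],world(p,g(p)))[0]-px for n,px,g in D])
r=least_squares(f,[550,-50,0,-150,-50],loss="soft_l1");p=r.x
print(p.round(3));print(f(p).reshape(-1,2).round(1).tolist())
print("tab",world(p,(-48,p[3],105)),"clip",world(p,(-48,p[4],20)),"dir",world(p,(0,1,0))-world(p,(0,0,0)))
E
```

```text
[ 5.28416e+02 -4.56570e+01  2.42000e-01 -1.43107e+02 -7.85530e+01]
[[1.0, 0.5], [-0.0, 0.4], [1.6, -0.9], [-1.4, -1.8], [0.4, 0.6], [-0.3, 2.7], [0.1, 0.1], [-0.3, -1.0], [-0.4, 1.8], [-0.2, 0.0], [0.5, 1.4], [-1.5, -1.0]]
tab [ 516.06449443 -196.09278322  105.        ] clip [ 500.61306678 -133.41533085   20.        ] dir [-0.23935689  0.97093165  0.        ]
```

Run:
```python
from fit import *
def ray(n,u,v,z):
    m=bot.camera_model(n);q=cv2.undistortPoints(np.array([[[u,v]]],float),m["camera_matrix"],np.array(m["dist"])).ravel()
    c=-m["R"].T@m["t"];d=m["R"].T@np.r_[q,1];return (c+d*(z-c[2])/d[2]).round()
for k,u,v in(("beige mug",463,286),("mug2",485,316),("soap",399,238),("glass",505,255)):print(k,ray("side",u,v,0))
```

```text
beige mug [ 523. -447.    0.]
mug2 [ 400. -519.    0.]
soap [ 753. -204.    0.]
glass [ 757. -532.    0.]
```

Call:
{"api": "carry_out", "payload": {
  "gripper": 1,
  "plan": [
    {"tx":31,"ty":23.5,"rz":-0.019},
    {"tx":31,"ty":23.5,"rz":-0.019},
    {"tx":31,"ty":23.5,"rz":-0.019},
    {"tx":31,"ty":23.5,"rz":-0.019},
    {"tx":31,"ty":23.5,"rz":-0.019},
    {"tx":31,"ty":23.5,"rz":-0.019},
    {"tx":31,"ty":23.5,"rz":-0.019},
    {"tx":31,"ty":23.5,"rz":-0.019},
    {"tx":31,"ty":23.5,"rz":-0.019},
    {"tx":31,"ty":23.5,"rz":-0.019},
    {},
    {}
  ]
}}

```text
invalid input at $.plan[0]: expected keys tx, ty, tz, rx, ry, rz
```

Call:
{"api": "carry_out", "payload": {
  "gripper": 1,
  "plan": [
    {"tx":31,"ty":23.5,"tz":0,"rx":0,"ry":0,"rz":-0.019},
    {"tx":31,"ty":23.5,"tz":0,"rx":0,"ry":0,"rz":-0.019},
    {"tx":31,"ty":23.5,"tz":0,"rx":0,"ry":0,"rz":-0.019},
    {"tx":31,"ty":23.5,"tz":0,"rx":0,"ry":0,"rz":-0.019},
    {"tx":31,"ty":23.5,"tz":0,"rx":0,"ry":0,"rz":-0.019},
    {"tx":31,"ty":23.5,"tz":0,"rx":0,"ry":0,"rz":-0.019},
    {"tx":31,"ty":23.5,"tz":0,"rx":0,"ry":0,"rz":-0.019},
    {"tx":31,"ty":23.5,"tz":0,"rx":0,"ry":0,"rz":-0.019},
    {"tx":31,"ty":23.5,"tz":0,"rx":0,"ry":0,"rz":-0.019},
    {"tx":31,"ty":23.5,"tz":0,"rx":0,"ry":0,"rz":-0.019},
    {"tx":0,"ty":0,"tz":0,"rx":0,"ry":0,"rz":0},
    {"tx":0,"ty":0,"tz":0,"rx":0,"ry":0,"rz":0}
  ]
}}

```text
time: 1.3
tool_pos: [529.7, -241.2, 226.0]
tcp_rot: [-3.141, 0.001, 0.244]
contact_force: [-0.5, -0.5, 0.6]
grip_width: 1.8
finger_force: 0.0
```

Run:
```python
from plant import bot
import cv2
cv2.imwrite("pics/wrist1.png",bot.capture("wrist")[:,:,::-1])
```

```text
(no output)
```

View pics/wrist1.png

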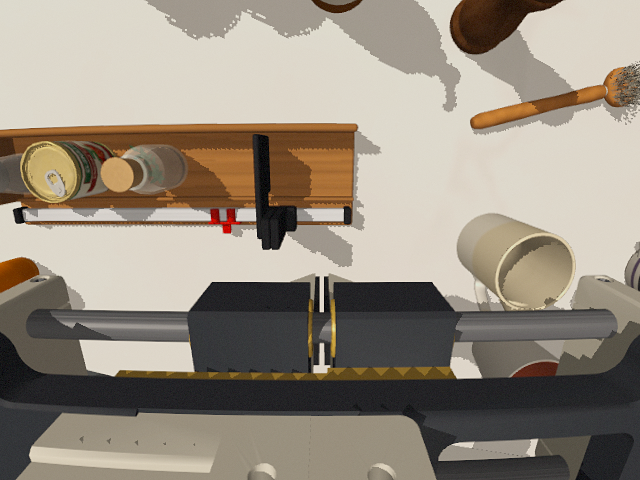

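Run:
```python
from fit import *
im=cv2.imread("pics/wrist1.png")[190:260,200:310]
im=cv2.convertScaleAbs(im,alpha=2.0,beta=10)
cv2.imwrite("pics/crop1.png",cv2.resize(im,None,fx=7,fy=7,interpolation=cv2.INTER_CUBIC))
m=bot.camera_model("wrist");p=[528.4,-45.66,.242]
for L in((-48,-143.1,105),(-48,-78.55,20),(-60,-225,0),(46,-225,45)):print(proj(m,world(p,L)).round(1))
```

```text
[[264.7 234.3]]
[[219.5 214.6]]
[[349.6 221.3]]
[[355.8 124.3]]
```

View pics/crop1.png

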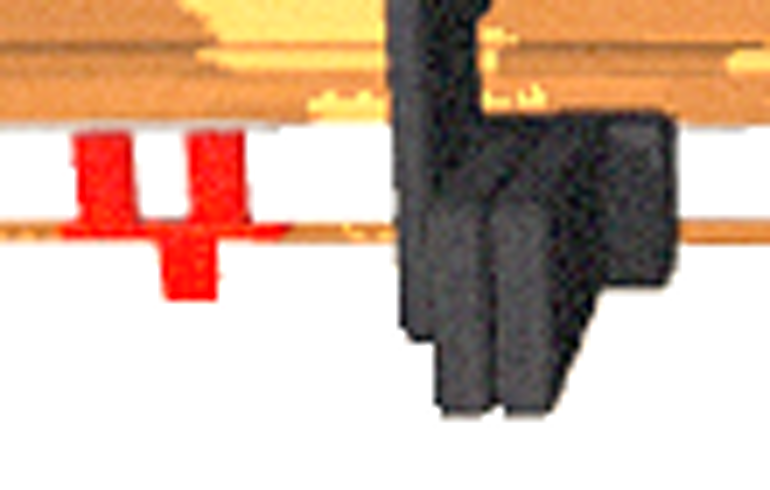

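Run:
```python
from fit import *
m=bot.camera_model("wrist")
def ray(u,v,z):
    q=cv2.undistortPoints(np.array([[[u,v]]],float),m["camera_matrix"],np.array(m["dist"])).ravel()
    c=-m["R"].T@m["t"];d=m["R"].T@np.r_[q,1];return c+d*(z-c[2])/d[2]
t=ray(270.4,233.6,105);c=ray(223.3,215,21);a=ray(345,207,23);b=ray(22,207,23)
d=(c-t)[:2];u=np.array([-.2397,.9708]);n=np.array([.9708,.2397])
print(t,c,d@u,d@n,"rail yaw",np.arctan2(*(-(b-a)[:2]*[1,-1])))
o=bot.get_obs();print(o["tool_pos"],o["time"])
w=(t-o["tool_pos"])[:2];print("tab from tcp along,across",w@u,w@n)
```

```text
[ 517.9229515  -200.71187929  105.        ] [ 501.42183782 -137.89533502   21.        ] 64.93761812815603 -0.9621554956845557 rail yaw 0.2382164577741606
[ 529.14845866 -241.9579778   226.2172102 ] 1.35
tab from tcp along,across 42.73246649661877 -1.0110325438336396
```

Call:
{"api": "carry_out", "payload": {
  "plan": [
    {"tx":0,"ty":0,"tz":-40,"rx":0,"ry":0,"rz":0},
    {"tx":0,"ty":0,"tz":-40,"rx":0,"ry":0,"rz":0},
    {"tx":0,"ty":0,"tz":-40,"rx":0,"ry":0,"rz":0},
    {"tx":0,"ty":0,"tz":-30,"rx":0,"ry":0,"rz":0},
    {"tx":0,"ty":0,"tz":-11,"rx":0,"ry":0,"rz":0},
    {"tx":0,"ty":0,"tz":0,"rx":0,"ry":0,"rz":0},
    {"tx":0,"ty":0,"tz":0,"rx":0,"ry":0,"rz":0}
  ]
}}

```text
time: 2.05
tool_pos: [530.3, -242.9, 67.3]
tcp_rot: [3.14, -0.002, 0.241]
contact_force: [-0.0, 0.0, 1.0]
grip_width: 0.5
finger_force: 0.0
```

Call:
{"api": "carry_out", "payload": {
  "plan": [
    {"tx":-0.7,"ty":2.9,"tz":0,"rx":0,"ry":0,"rz":0},
    {"tx":-0.7,"ty":2.9,"tz":0,"rx":0,"ry":0,"rz":0},
    {"tx":-0.7,"ty":2.9,"tz":0,"rx":0,"ry":0,"rz":0},
    {"tx":-0.7,"ty":2.9,"tz":0,"rx":0,"ry":0,"rz":0}
  ]
}}

```text
time: 2.45
tool_pos: [527.1, -229.9, 66.3]
tcp_rot: [3.141, -0.001, 0.242]
contact_force: [-0.5, -0.5, 0.2]
grip_width: 0.5
finger_force: 0.0
```

Call:
{"api": "carry_out", "payload": {
  "plan": [
    {"tx":-1,"ty":4,"tz":0,"rx":0,"ry":0,"rz":0},
    {"tx":-1,"ty":4,"tz":0,"rx":0,"ry":0,"rz":0},
    {"tx":-1,"ty":4,"tz":0,"rx":0,"ry":0,"rz":0}
  ]
}}

```text
time: 2.75
tool_pos: [524.0, -218.1, 65.9]
tcp_rot: [3.141, -0.0, 0.242]
contact_force: [0.7, -1.2, 1.0]
grip_width: 0.7
finger_force: 0.8
```

Call:
{"api": "carry_out", "payload": {
  "plan": [
    {"tx":-1,"ty":4,"tz":0,"rx":0,"ry":0,"rz":0},
    {"tx":-1,"ty":4,"tz":0,"rx":0,"ry":0,"rz":0},
    {"tx":-1,"ty":4,"tz":0,"rx":0,"ry":0,"rz":0},
    {"tx":-1,"ty":4,"tz":0,"rx":0,"ry":0,"rz":0},
    {"tx":-1,"ty":4,"tz":0,"rx":0,"ry":0,"rz":0},
    {"tx":-1,"ty":4,"tz":0,"rx":0,"ry":0,"rz":0}
  ]
}}

```text
time: 3.35
tool_pos: [518.0, -193.9, 65.8]
tcp_rot: [3.141, -0.0, 0.242]
contact_force: [0.6, -0.9, 0.5]
grip_width: 0.5
finger_force: 0.8
```

Run:
```python
from plant import bot
import cv2
print(bot.get_obs()["tool_pos"])
w=bot.capture("wrist")[:,:,::-1]; s=bot.capture("side")[:,:,::-1]
import numpy as np
c=np.zeros((590,750,3),np.uint8);c[:290]=cv2.resize(s[222:280,262:412],(750,290),interpolation=cv2.INTER_CUBIC);c[290:,:400]=cv2.resize(w,(400,300))
cv2.imwrite("pics/mid.png",c)
```

```text
[ 518.02555532 -193.89664715   65.81567883]
```

View pics/mid.png

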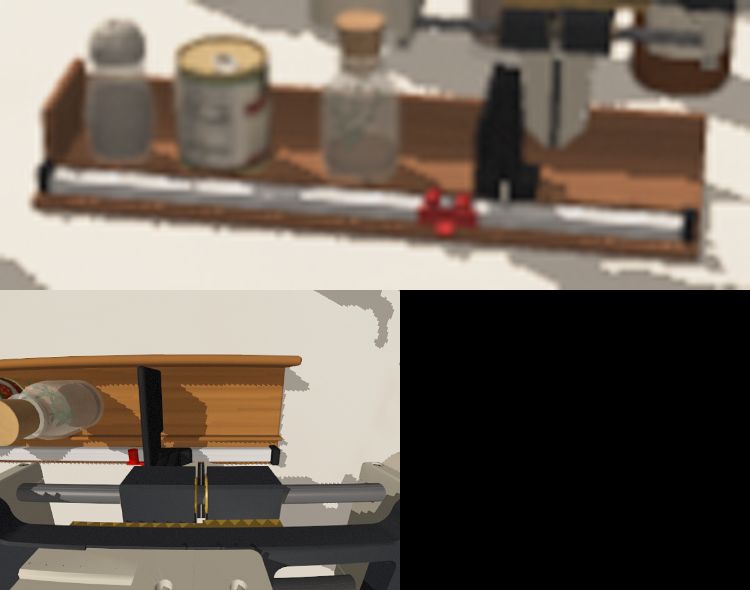

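The stop is moving freely: its white line has gone from crop x 560 to 503, with the notch at 448. About 32 mm is left. I'll continue in finer steps.

Call:
{"api": "carry_out", "payload": {
  "plan": [
    {"tx":-0.9,"ty":3.5,"tz":0,"rx":0,"ry":0,"rz":0},
    {"tx":-0.9,"ty":3.5,"tz":0,"rx":0,"ry":0,"rz":0},
    {"tx":-0.9,"ty":3.5,"tz":0,"rx":0,"ry":0,"rz":0},
    {"tx":-0.9,"ty":3.5,"tz":0,"rx":0,"ry":0,"rz":0}
  ]
}}

```text
time: 3.85
tool_pos: [514.2, -179.9, 65.7]
tcp_rot: [3.142, 0.0, 0.242]
contact_force: [1.2, -2.0, 0.2]
grip_width: 0.4
finger_force: 0.7
```

Call:
{"api": "carry_out", "payload": {
  "plan": [
    {"tx":-0.5,"ty":2,"tz":0,"rx":0,"ry":0,"rz":0},
    {"tx":-0.5,"ty":2,"tz":0,"rx":0,"ry":0,"rz":0}
  ]
}}

```text
time: 4.05
tool_pos: [513.3, -176.1, 65.7]
tcp_rot: [3.141, 0.0, 0.242]
contact_force: [1.2, -3.3, -1.9]
grip_width: 0.2
finger_force: 2.3
```

Call:
{"api": "carry_out", "payload": {
  "plan": [
    {"tx":-0.4,"ty":1.5,"tz":0,"rx":0,"ry":0,"rz":0}
  ]
}}

```text
time: 4.15
tool_pos: [513.3, -175.7, 65.8]
tcp_rot: [3.139, -0.0, 0.242]
contact_force: [1.4, -8.5, -3.3]
grip_width: 0.6
finger_force: 4.5
```

Call:
{"api": "carry_out", "payload": {
  "plan": [
    {"tx":-0.4,"ty":1.5,"tz":0,"rx":0,"ry":0,"rz":0}
  ]
}}

```text
time: 4.25
tool_pos: [513.2, -175.0, 65.9]
tcp_rot: [3.138, -0.001, 0.242]
contact_force: [1.7, -9.1, -3.4]
grip_width: 0.4
finger_force: 4.6
```

Call:
{"api": "carry_out", "payload": {
  "plan": [
    {"tx":-0.25,"ty":1,"tz":0,"rx":0,"ry":0,"rz":0},
    {"tx":-0.25,"ty":1,"tz":0,"rx":0,"ry":0,"rz":0}
  ]
}}

```text
time: 4.45
tool_pos: [512.5, -172.6, 65.8]
tcp_rot: [3.139, -0.001, 0.242]
contact_force: [2.2, -6.3, -2.8]
grip_width: 0.3
finger_force: 3.0
```

Call:
{"api": "carry_out", "payload": {
  "plan": [
    {"tx":-0.25,"ty":1,"tz":0,"rx":0,"ry":0,"rz":0}
  ]
}}

```text
time: 4.55
tool_pos: [512.1, -171.3, 65.8]
tcp_rot: [3.14, -0.001, 0.241]
contact_force: [1.5, -4.4, -1.9]
grip_width: 0.6
finger_force: 2.2
```

Call:
{"api": "carry_out", "payload": {
  "plan": [
    {"tx":-0.25,"ty":1,"tz":0,"rx":0,"ry":0,"rz":0}
  ]
}}

```text
time: 4.65
tool_pos: [511.8, -169.8, 65.8]
tcp_rot: [3.141, -0.0, 0.241]
contact_force: [1.4, -1.7, -1.1]
grip_width: 0.8
finger_force: 1.4
```

Call:
{"api": "carry_out", "payload": {
  "plan": [
    {"tx":-0.25,"ty":1,"tz":0,"rx":0,"ry":0,"rz":0}
  ]
}}

```text
time: 4.75
tool_pos: [511.3, -168.1, 65.7]
tcp_rot: [-3.142, -0.0, 0.242]
contact_force: [1.8, -0.4, -0.5]
grip_width: 0.6
finger_force: 0.5
```

Call:
{"api": "carry_out", "payload": {
  "plan": [
    {"tx":-0.25,"ty":1,"tz":0,"rx":0,"ry":0,"rz":0}
  ]
}}

```text
time: 4.85
tool_pos: [510.7, -166.7, 65.7]
tcp_rot: [-3.141, 0.001, 0.242]
contact_force: [0.1, 0.6, 0.6]
grip_width: 0.0
finger_force: 0.0
```

Call:
{"api": "carry_out", "payload": {
  "plan": [
    {"tx":0,"ty":0,"tz":0,"rx":0,"ry":0,"rz":0},
    {"tx":0,"ty":0,"tz":0,"rx":0,"ry":0,"rz":0}
  ]
}}

```text
time: 5.05
tool_pos: [510.8, -166.8, 65.7]
tcp_rot: [-3.141, 0.0, 0.242]
contact_force: [-0.3, 0.4, 0.4]
grip_width: 0.7
finger_force: 0.0
```

Run:
```python
from plant import bot
import cv2
s=bot.capture("side")[:,:,::-1]
cv2.imwrite("pics/late.png",cv2.resize(s[222:280,262:412],(750,290),interpolation=cv2.INTER_CUBIC))
```

```text
(no output)
```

View pics/late.png

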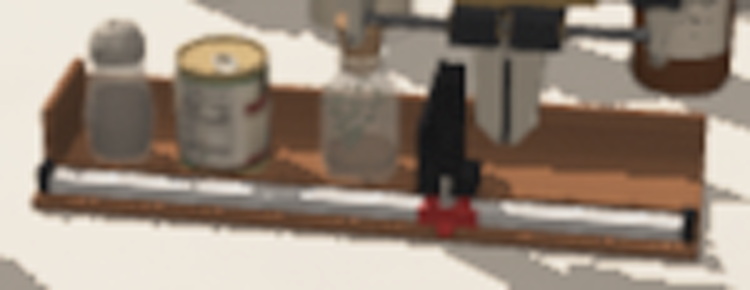

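The white line at (446,188) lies directly over the clip's pointer at (446,228). The force has dropped to zero, so the stop is in the notch, and the containers haven't moved. Now backing off.

Call:
{"api": "carry_out", "payload": {
  "plan": [
    {"tx":2.5,"ty":-10,"tz":0,"rx":0,"ry":0,"rz":0},
    {"tx":5,"ty":-20,"tz":0,"rx":0,"ry":0,"rz":0},
    {"tx":5,"ty":-20,"tz":0,"rx":0,"ry":0,"rz":0},
    {"tx":0,"ty":0,"tz":30,"rx":0,"ry":0,"rz":0},
    {"tx":0,"ty":0,"tz":40,"rx":0,"ry":0,"rz":0},
    {"tx":0,"ty":0,"tz":40,"rx":0,"ry":0,"rz":0},
    {"tx":0,"ty":0,"tz":40,"rx":0,"ry":0,"rz":0},
    {"tx":0,"ty":0,"tz":0,"rx":0,"ry":0,"rz":0},
    {"tx":0,"ty":0,"tz":0,"rx":0,"ry":0,"rz":0},
    {"tx":0,"ty":0,"tz":0,"rx":0,"ry":0,"rz":0}
  ]
}}

```text
time: 6.1
tool_pos: [522.9, -217.2, 214.5]
tcp_rot: [-3.14, 0.002, 0.242]
contact_force: [-0.4, -0.2, 0.8]
grip_width: 0.4
finger_force: 0.0
```

Run:
```python
from plant import bot
import cv2,numpy as np
w=bot.capture("wrist")[:,:,::-1]; s=bot.capture("side")[:,:,::-1]
c=np.zeros((590,750,3),np.uint8);c[:290]=cv2.resize(s[222:280,262:412],(750,290),interpolation=cv2.INTER_CUBIC);c[290:,:400]=cv2.resize(w,(400,300))
cv2.imwrite("pics/end.png",c)
```

```text
(no output)
```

View pics/end.png

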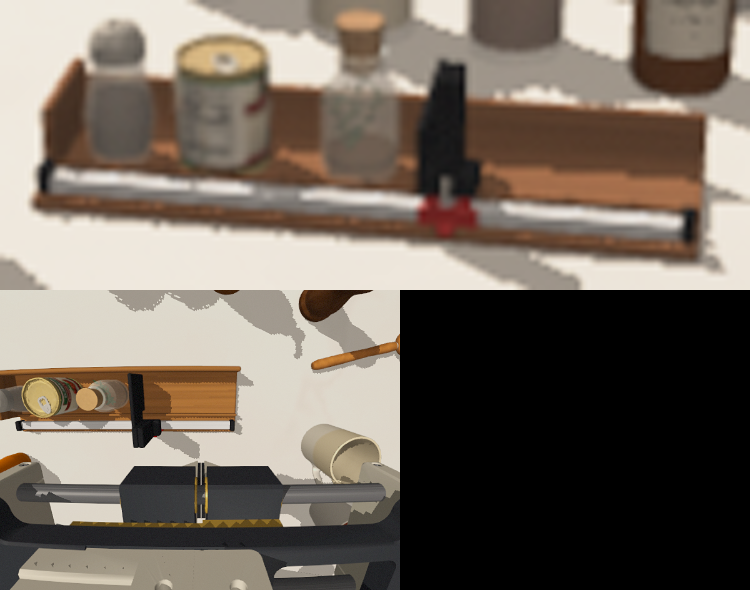

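The stop's white line is still over the clip's pointer at (446,228), the three containers are standing, and the gripper is clear.

```bash
python3 -c "
from plant import bot
print(bot.close_job())"
```

```text
the job is handed in; nothing more can be done
None
```

The job is handed in: the stop rests in the red clip's notch, the three containers stand untouched in the rack, and the robot is clear; the hand-in returned no verdict.

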